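# Clear the reagent bottle and index the vial carousel

### The arm

A 7-joint arm with a two-finger parallel gripper is mounted at the origin on the work surface. World frame = base frame: x ahead of the robot, y to its left, z up, the work surface at z = 0. Lengths are in m, angles in degrees, forces in N, time in s.
With the tool pointing down it reaches from about 0.425 to 0.875 m from the base axis. Payload 4.7 kg.
Tool frame: the origin (TCP) lies on the centre line of the jaws, within the pads' length; the fingertips stand 17 mm ahead of it and the grasp point (between the pads) lies 2 mm behind it; z points along the fingers, y is the line along which they close (so a half turn about z gives the same grasp; the last joint's range is limited). The gripper opens to 87 mm and grips with 3 to 60 N. Pads are 19 mm wide; open, the fingers measure 117 mm over their backs; the gripper's body (75 mm by 190 mm) begins 51 mm behind the grasp point.
Start: joints at [70.766, 18.392, -4.016, 83.108, 1.295, 78.541, -3.26], TCP at [0.223, -0.611, 0.24] pointing down, gripper open.
Joint ranges: [-163.93, 163.93], [-17.29, 119.83], [-79.2, 71.16], [3.27, 140.29], [-89.18, 269.18], [5.43, 117.66], [-154.24, 154.24]. Speed limits (degrees/s): [147.25, 147.25, 180, 180, 180, 180, 180].

### API

Orientations are given as [roll, pitch, yaw] about the fixed x, y, z axes, in that order (R = Rz(yaw) Ry(pitch) Rx(roll)).
In Python, from cell import env, read_camera gives the robot as it stands.
- The arm moves only by the shell command python3 -m jog 'ROWS' [FORCE]. ROWS is JSON, a list of rows, each a list of 5 numbers: the opening, from 0 (shut) to 1 (fully open), then the shift along the tool's x, y, z each as a share of 0.02 m, from -1 to 1, then the turn about the tool's z as a share of 45 degrees, from -1 to 1. In form: [[gripper, x, y, z, yaw], ...]. A call has 1 to 12 rows; each row shifts and turns the commanded pose from where the row before left it, along the tool's axes as they then stand; what a row does not reach is not made up. A row lasts 1/12 s, in which the tool goes at most 41.7 mm and 7.16 degrees, less where a joint would pass 70% of its speed; a pose out of reach is approached as far as the arm can. A call with a number of a shift or a turn outside -1 to 1 is refused whole. A call with a gripper value outside its range is refused whole. The fingers move at their own pace and stop on an object; FORCE is the grip in N (left out, the last holds). Time passes only in rows, so rows that do not move let the fingers close. It gives the time, the measured TCP pose, the force, the opening and the grip force at its end, in the units of the state.
- env.get_obs(): the state, without advancing time (a new reading comes with each control period).
- read_camera(name): name is "scene" or "top"; returns a dict with "color" (420x560x3 uint8, red, green, blue), "range_z" (420x560 float32, m along the optical axis (not along the pixel's ray), 0 where there is no reading), "mtx" (3x3 intrinsics, pixels), "k1" (the pictures are not rectified: a ray, as slopes to the right and down, at radius r is drawn at 1 + k1 r^2 times it, then the intrinsics apply), "world_from_camera" (4x4, takes a point from camera to world coordinates). Camera axes: x right, y down, z forward; pixel columns grow to the right and rows downward; lengths in m; the calibration is good to about 2 mm. A picture is of the moment at which its call begins.
- env.sign_off(): hands the job in; it is judged then, once.
The state is a dict: "time_s": time; "qpos": joint angles; "joint_velocities": joint speeds; "effort": joint torques, N m; "tool_pos": TCP position; "tool_rot": TCP orientation; "force": force on the tool from outside, world axes, zero at the start; "wrist_torque": the same for the moment, N m; "grip_width": finger opening in m; "grasp_force": force on a finger pad.
Only numpy, scipy, OpenCV 4.12 (cv2) and the standard library are available. Lean on these libraries where they do the work, as an engineer would, in place of code of your own. Each camera call takes 0.05 s, during which the arm holds its last target. There are 200 camera calls.

### The job

One of the two small amber bottles stands in the way of the vial carousel's handle. Without turning the carousel yet, set that bottle down gently and upright in the free part of the white tray (do not drop it), then use the handle to turn the carousel clockwise (seen from above) by one click, so that the next vial comes under the needle. Leave the other small amber bottle, the tall bottle in the tray and the wrench where they are, and tip nothing over.

Things in the scene. Friction and masses are not known exactly. Their poses are not given: they have to be found in the camera images.
- carousel_base: fixed base of the vial carousel, a grey round foot 124 mm in diameter. Origin: on the carousel's vertical turning axis, at the bench surface; z up; its +x axis points to the needle post (16 mm diameter, 105 mm from the axis; the needle's head reaches back over the disc, top 171 mm above the bench). Position and yaw vary
- carousel (a joint): turn of the carousel in rad: 0 at the start, growing clockwise seen from above; clicks (detents) every 1.047 rad (60 degrees), it snaps into the nearest one when let go; range -0.1 to 2.2. The turning part is an aluminium disc, 150 mm diameter, top 44 mm above the bench, with six stations 52 mm from its axis; three carry amber vials with white caps, 22 mm diameter, tops 88 mm above the bench
- handle_grip (a point): point on the carousel's handle, a black upright round pin of 16 mm diameter on the end of a flat steel arm; on the pin's axis, 75 mm above the bench. The pin is 140 mm from the turning axis, its top 92 mm and the arm's top 42 mm above the bench. Seen from the base frame it starts at 210 degrees (counter-clockwise from +x); one click brings it to 150; a bottle between is in the way
- needle_tip (a point): lower end of the fixed vertical sampling needle (5 mm diameter), 100 mm above the bench, over the station 52 mm from the turning axis along the base's +x; that station is empty at the start
- bottle_a: amber reagent bottle, closed, 54 mm diameter, 100 mm tall with its white cap (cap narrower than the body); mass about 0.2 kg. Origin: centre of its underside; z up its axis. One of two alike: one stands in the path of the carousel's handle, the other is out of that path
- bottle_b: amber reagent bottle, closed, 54 mm diameter, 100 mm tall with its white cap (cap narrower than the body); mass about 0.2 kg. Origin: centre of its underside; z up its axis. One of two alike: one stands in the path of the carousel's handle, the other is out of that path
- tray: shallow white open tray fixed to the bench, 220 mm along its x, 150 mm along its y, walls 5 mm thick and 25 mm high, floor 5 mm thick. Origin: centre of its underside; the tall bottle stands in its +x half, the -x half is free
- tall_bottle: tall clear bottle with a black cap standing in the tray, 68 mm diameter, 150 mm tall. Origin: centre of its underside. To be left alone
- wrench: steel wrench 150 mm long lying on the bench, to be left alone. Origin: about its middle, underside
Mind the look-alikes: they are no part of the job. Leave any pink or turquoise look-alike of the bottle_a alone.

How it is judged (in metres and radians):
On the way, in this order (a step that is already met when the one before it is completed fails the run):
1. the bottle that was in the handle's way stands released and upright in the tray, the carousel not yet turned (within 0.3 rad of its start) (((x of bottle_a in the frame of tray between -0.085 and 0.085 m and y of bottle_a in the frame of tray between -0.05 and 0.05 m and z of bottle_a in the frame of tray below 0.01 m and angle between bottle_a's own z axis and vertical below 0.12 rad and linear speed of bottle_a below 0.03 m/s and contact force between the fingers and bottle_a below 0.3 N and distance of bottle_b from where it was at the start of the episode below 0.02 m) or (x of bottle_b in the frame of tray between -0.085 and 0.085 m and y of bottle_b in the frame of tray between -0.05 and 0.05 m and z of bottle_b in the frame of tray below 0.01 m and angle between bottle_b's own z axis and vertical below 0.12 rad and linear speed of bottle_b below 0.03 m/s and contact force between the fingers and bottle_b below 0.3 N and distance of bottle_a from where it was at the start of the episode below 0.02 m)) and value of joint carousel below 0.3 rad), for 0.2 s.
2. the carousel has been turned one click clockwise (value of joint carousel between 0.957 and 1.137 rad and velocity of joint carousel between -0.05 and 0.05 rad/s), for 0.2 s.
At the end, for the whole second after the job is handed in: The bottle that was in the way stands upright (0.12 rad), at rest and released on the tray floor; carousel at rest one click clockwise (1.047 +- 0.09 rad); other small bottle, tall bottle and wrench within 20 mm of their starts, bottles upright (0.12 rad) (all of step 2 and ((x of bottle_a in the frame of tray between -0.085 and 0.085 m and y of bottle_a in the frame of tray between -0.05 and 0.05 m and z of bottle_a in the frame of tray below 0.01 m and angle between bottle_a's own z axis and vertical below 0.12 rad and linear speed of bottle_a below 0.03 m/s and contact force between the fingers and bottle_a below 0.3 N and distance of bottle_b from where it was at the start of the episode below 0.02 m) or (x of bottle_b in the frame of tray between -0.085 and 0.085 m and y of bottle_b in the frame of tray between -0.05 and 0.05 m and z of bottle_b in the frame of tray below 0.01 m and angle between bottle_b's own z axis and vertical below 0.12 rad and linear speed of bottle_b below 0.03 m/s and contact force between the fingers and bottle_b below 0.3 N and distance of bottle_a from where it was at the start of the episode below 0.02 m)) and distance of each of tall_bottle, wrench from where it was at the start of the episode below 0.02 m and angle between each of tall_bottle, bottle_a, bottle_b's own z axis and vertical below 0.12 rad); the robot touches nothing.
It fails at once if a bottle tips over (more than 0.6 rad) (angle between any of bottle_a, bottle_b, tall_bottle's own z axis and vertical above 0.6 rad).
It fails at once if a small bottle is dropped (faster than 0.6 m/s while not held) ((linear speed of bottle_a above 0.6 m/s and contact force between the fingers and bottle_a below 0.3 N) or (linear speed of bottle_b above 0.6 m/s and contact force between the fingers and bottle_b below 0.3 N)).
It also fails if it takes over 58 s, if anything falls off the work surface, if the arm or the gripper's body presses on something with over 40 N, if the wrist force passes 120 N, or if a joint passes its speed limit or range.

## Working session

There is one attempt and no reset: what is moved stays moved. The work goes in short steps, Python scripts to look and compute and a shell command to move; the robot and the scene stay as the last step left them, time stands still between calls to the robot, and variables do not carry over. Pictures are saved under pics/ and viewed, at most 10 in all, crops included, and the job is handed in when it is done.

```bash
mkdir -p pics
cat > h.py <<'E'
import numpy as np, cv2
from cell import env, read_camera
def shot(n):
    d=read_camera(n); cv2.imwrite(f'pics/{n}_{env.get_obs()["time_s"]:.2f}.png',d['color'][:,:,::-1]); np.savez(f'{n}.npz',**{k:np.asarray(v) for k,v in d.items()}); return d
def pts(d):
    "world point per pixel from depth"
    K=d['mtx'];k=float(d['k1']);h,w=d['range_z'].shape
    uv=np.stack(np.meshgrid(np.arange(w),np.arange(h)),-1).reshape(-1,1,2).astype(float)
    s=cv2.undistortPoints(uv,np.array(K,float),np.array([k,0,0,0,0.])).reshape(h,w,2)
    z=d['range_z'][...,None]; P=np.concatenate([s*z,z],-1)
    T=d['world_from_camera']; return P@T[:3,:3].T+T[:3,3]
E
python3 - <<'E'
from h import *
for n in('scene','top'):
    d=shot(n); print(n,d['k1'],d['world_from_camera'].round(3).tolist())
o=env.get_obs(); print({k:np.round(v,3).tolist() for k,v in o.items()})
E
ls pics
```

```text
scene 0.023826366217917568 [[0.321, 0.733, -0.599, 0.999], [0.947, -0.253, 0.198, -0.163], [-0.007, -0.631, -0.776, 0.727], [0.0, 0.0, 0.0, 1.0]]
top 0.00450780067395074 [[-0.026, -0.991, 0.134, 0.388], [-1.0, 0.028, 0.012, -0.025], [-0.016, -0.134, -0.991, 1.21], [0.0, 0.0, 0.0, 1.0]]
{'time_s': 0.1, 'qpos': [70.765, 18.434, -4.015, 83.168, 1.296, 78.541, -3.26], 'joint_velocities': [0.06, -0.062, 0.025, -0.06, 0.005, -0.049, -0.011], 'effort': [-0.0, -49.257, -0.406, -31.34, -0.064, 0.039, 0.0], 'tool_pos': [0.223, -0.61, 0.239], 'tool_rot': [-179.902, 0.007, 20.045], 'force': [-0.644, -0.262, 0.774], 'wrist_torque': [0.001, -0.029, 0.033], 'grasp_force': 0.0, 'grip_width': 0.087}
scene_0.05.png
top_0.10.png
```

View pics/scene_0.05.png

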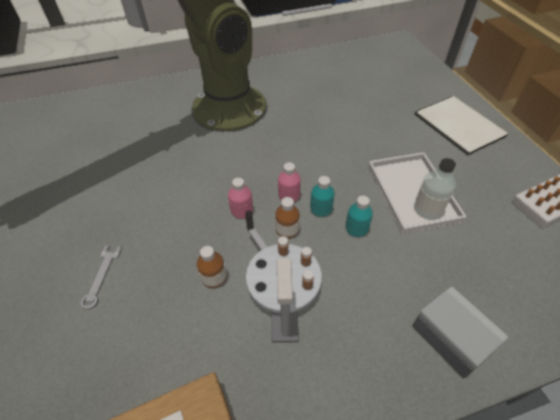

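View pics/top_0.10.png

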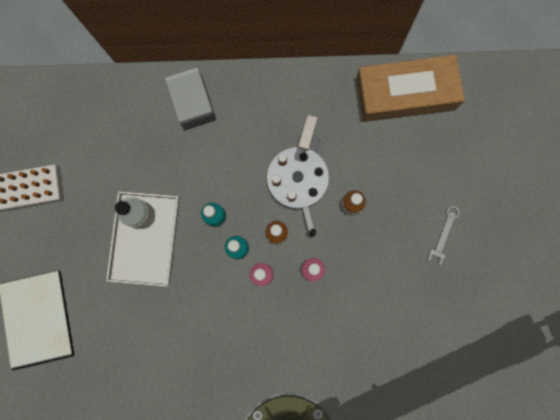

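Amber candidates are top (277,231) / scene (288,217) and top (354,201) / scene (210,267). The pink ones (top 261,273 and 314,269) and turquoise ones (top 213,214 and 236,247) are look-alikes. From the handle at top (312,232), clockwise leads left, so the bottle at (277,231) is the one in the way. The free half of the tray is the lower part in the top view, around (140,262).

```bash
cat >> h.py <<'E'
def ray(d,u,v,z):
    "pixel -> world point on plane height z"
    s=cv2.undistortPoints(np.array([[[u,v]]],float),np.array(d['mtx'],float),np.array([float(d['k1']),0,0,0,0.])).ravel()
    T=d['world_from_camera']; r=T[:3,:3]@[s[0],s[1],1]; return T[:3,3]+r*(z-T[2,3])/r[2]
def fitc(p):
    A=np.c_[2*p,np.ones(len(p))]; a=np.linalg.lstsq(A,(p**2).sum(1),rcond=None)[0]; return a[:2],np.sqrt(a[2]+a[0]**2+a[1]**2)
E
python3 - <<'E'
from h import *
np.set_printoptions(precision=4,suppress=True)
seeds={'scene':dict(way=(288,203),other=(208,253),pinkL=(289,168),pinkR=(238,183),tealN=(324,182),tealF=(363,202)),
 'top':dict(way=(276,230),other=(357,199),pinkL=(260,274),pinkR=(313,269),tealN=(234,246),tealF=(209,212))}
C={}
for n in seeds:
    d=dict(np.load(n+'.npz')); P=pts(d); hsv=cv2.cvtColor(d['color'],cv2.COLOR_RGB2HSV)
    white=((hsv[...,1]<70)&(hsv[...,2]>120)).astype(np.uint8)
    for k,(u,v) in seeds[n].items():
        m=np.zeros_like(white); m[v-12:v+13,u-12:u+13]=1
        nn,lab,st,ce=cv2.connectedComponentsWithStats(white*m)
        i=1+np.argmin(np.hypot(*(ce[1:]-[u,v]).T)); q=P[lab==i]; top=q[np.abs(q[:,2]-np.percentile(q[:,2],90))<.006]
        print(n,k,ce[i],st[i,4],'ray z.1',ray(d,*ce[i],.095)[:2],'depth top',top.mean(0))
    # pin and disc and tray by depth
    Z=P[...,2]; ok=d['range_z']>0
    m=ok&(abs(Z-.044)<.004)&(hsv[...,1]<60)&(hsv[...,2]>110)&(np.hypot(P[...,0]-.6,P[...,1]+.04)<.3)
    nn,lab,st,ce=cv2.connectedComponentsWithStats(m.astype(np.uint8)); i=1+np.argmax(st[1:,4])
    c=cv2.findContours((lab==i).astype(np.uint8),0,1)[0][0]; q=P[c[:,0,1],c[:,0,0]]
    (cx,cy),r=fitc(P[lab==i][:,:2][[*np.unique(cv2.convexHull(P[lab==i][:,:2].astype(np.float32),returnPoints=False).ravel())]])
    print(n,'disc',cx,cy,'r',r,st[i,4])
    C[n]=(cx,cy)
    m=ok&(abs(np.hypot(P[...,0]-cx,P[...,1]-cy)-.14)<.015)&(Z>.05)&(Z<.1)&(hsv[...,2]<70)
    q=P[m]; print('pin',m.sum(),np.argwhere(m).mean(0)[::-1],q[q[:,2]>.08].mean(0),q[:,2].max())
    m=(ok&(Z<.035)&(Z>.001)&(hsv[...,2]>130)&(hsv[...,1]<60)&(P[...,1]>.2)&(P[...,1]<.5)&(P[...,0]>.35)&(P[...,0]<.75)).astype(np.uint8)
    nn,lab,st,ce=cv2.connectedComponentsWithStats(m); i=1+np.argmax(st[1:,4]); 
    rect=cv2.minAreaRect(P[lab==i][:,:2].astype(np.float32)); print('tray',rect,ce[i]); print(cv2.boxPoints(rect))
    q=P[ok&(Z>.15)&(Z<.175)&(abs(P[...,0]-cx)<.16)&(abs(P[...,1]-cy)<.16)]; print('needle head',q.mean(0),len(q)); 
    q=P[ok&(Z>.1)&(Z<.17)&(abs(P[...,1]-.33)<.13)&(abs(P[...,0]-.5)<.2)]; print('tall',len(q),np.median(q,0) if len(q) else 0, q[q[:,2]>.14].mean(0))
d=dict(np.load('top.npz'));c=d['color'][:,:,::-1]; cv2.imwrite('pics/crop.png',cv2.resize(c[140:300,190:380],None,fx=4,fy=3.75,interpolation=2))
E
```

```text
scene way [286.22 202.08] 150 ray z.1 [0.488  0.0133] depth top [0.4927 0.0129 0.1018]
scene other [206.1969 250.9585] 193 ray z.1 [ 0.5544 -0.1721] depth top [ 0.5603 -0.1721  0.1012]
scene pinkL [289.6952 165.3418] 433 ray z.1 [0.3859 0.057 ] depth top [0.3951 0.0516 0.1013]
scene pinkR [238.2315 180.368 ] 337 ray z.1 [ 0.3933 -0.0666] depth top [ 0.4035 -0.0704  0.1014]
scene tealN [324.0902 177.1202] 366 ray z.1 [0.4464 0.117 ] depth top [0.4602 0.109  0.1013]
scene tealF [365.6276 197.8483] 290 ray z.1 [0.5321 0.1768] depth top [0.5405 0.1642 0.1015]
scene disc 0.5982463907153179 -0.04389180233043177 r 0.09038068963006737 2724<stdin>:23: RuntimeWarning: Mean of empty slice.
  ret = um.true_divide(
Traceback (most recent call last):
ValueError: zero-size array to reduction operation maximum which has no identity
```

Run:
```python
from h import *
from scipy.optimize import least_squares
np.set_printoptions(precision=4,suppress=True)
seeds={'scene':dict(pin=(249,215)),
 'top':dict(way=(276,230),other=(357,199),pinkL=(260,274),pinkR=(313,269),tealN=(234,246),tealF=(209,212),pin=(312,232))}
for n in seeds:
    d=dict(np.load(n+'.npz')); P=pts(d); hsv=cv2.cvtColor(d['color'],cv2.COLOR_RGB2HSV)
    Z=P[...,2]; ok=d['range_z']>0
    for k,(u,v) in seeds[n].items():
        if k=='pin':
            q=P[v-12:v+13,u-8:u+9].reshape(-1,3); q=q[(q[:,2]>.086)&(q[:,2]<.1)]; print(n,'pin',len(q),q.mean(0) if len(q) else (P[v,u],hsv[v,u])); continue
        q=P[v-10:v+11,u-10:u+11].reshape(-1,3); q=q[q[:,2]>.094]; print(n,k,len(q),q.mean(0))
    # disc: points of height ~.044 near; robust circle with known radius on outer boundary
    m=ok&(abs(Z-.044)<.004)&(np.hypot(P[...,0]-.6,P[...,1]+.05)<.13)&(hsv[...,2]>100)
    m=cv2.morphologyEx(m.astype(np.uint8),cv2.MORPH_OPEN,np.ones((5,5)))
    h=cv2.convexHull(P[m>0][:,:2].astype(np.float32))[:,0]
    r=least_squares(lambda x:np.hypot(*(h-x).T)-.075,[.6,-.05],loss='soft_l1',f_scale=.002)
    print(n,'disc',r.x,np.median(abs(r.fun)),m.sum())
    # white vial caps
    q=P[ok&(abs(Z-.087)<.004)&(np.hypot(*(P[...,:2]-r.x).transpose(2,0,1))<.07)]; 
    if len(q)>20:
        _,lab,c=cv2.kmeans(q[:,:2].astype(np.float32),3,None,(3,50,1e-5),5,cv2.KMEANS_PP_CENTERS); print('vials',c.tolist(),np.hypot(*(c-r.x).T),np.degrees(np.arctan2(*(c-r.x).T[::-1])))
    q=P[ok&(Z>.155)&(Z<.18)&(np.hypot(*(P[...,:2]-r.x).transpose(2,0,1))<.15)]
    if len(q): print('needle head',q.mean(0),len(q),np.degrees(np.arctan2(*(q.mean(0)[:2]-r.x)[::-1])),np.hypot(*(q[:,:2]-r.x).T).min(),np.hypot(*(q[:,:2]-r.x).T).max())
    R=(P[...,1]>.2)&(P[...,1]<.5)&(P[...,0]>.33)&(P[...,0]<.75)&ok
    m=(R&(Z>.003)&(Z<.03)&(hsv[...,2]>110)&(hsv[...,1]<60)).astype(np.uint8)
    nn,lab,st,ce=cv2.connectedComponentsWithStats(m); i=1+np.argmax(st[1:,4])
    rect=cv2.minAreaRect(P[lab==i][:,:2].astype(np.float32)); print('tray',rect,ce[i])
    q=P[R&(Z>.135)&(Z<.17)]; print('tall',len(q),q.mean(0) if len(q) else 0)
d=dict(np.load('top.npz'));c=d['color'][:,:,::-1]; cv2.imwrite('pics/crop.png',cv2.resize(c[140:300,190:380],None,fx=4,fy=3.75,interpolation=2))
```

```text
scene pin 47 [ 0.4884 -0.0706  0.092 ]
scene disc [ 0.6238 -0.0406] 0.0005107299805331353 2272
vials [[0.6630989909172058, -0.005379709415137768], [0.5750235915184021, -0.02459159679710865], [0.6137964129447937, 0.009872177615761757]] [0.0528 0.0513 0.0515] [ 41.8675 161.8092 101.1902]
needle head [ 0.7039 -0.0652  0.1712] 680 -17.0398710792603 0.041734947188132164 0.11703850934464755
tray ((0.4721866548061371, 0.3531884253025055), (0.18611063063144684, 0.261295348405838), 82.46202087402344) [409.9781 192.6289]
tall 221 [0.5487 0.3428 0.1521]
top way 99 [0.4889 0.0148 0.122 ]
top other 98 [ 0.5543 -0.1667  0.1225]
top pinkL 101 [0.393  0.0527 0.1215]
top pinkR 100 [ 0.4013 -0.0677  0.0998]
top tealN 99 [0.4579 0.1105 0.111 ]
top tealF 96 [0.539  0.1672 0.0994]
top pin 39 [ 0.4865 -0.068   0.0908]
top disc [ 0.6236 -0.0356] 0.004569733666131871 668
vials [[0.6119123101234436, 0.013029082678258419], [0.6615180969238281, -0.0024874142836779356], [0.5735103487968445, -0.02311994694173336]] [0.0501 0.0503 0.0517] [103.5479  41.1903 165.9804]
needle head [ 0.6955 -0.0612  0.1697] 387 -19.591069799683776 0.04085136955282886 0.11674023977897731
tray ((0.48901820182800293, 0.345369428396225), (0.15955041348934174, 0.22828666865825653), 83.4188003540039) [145.3625 244.3625]
tall 185 [0.544  0.3464 0.1533]
```

View pics/crop.png

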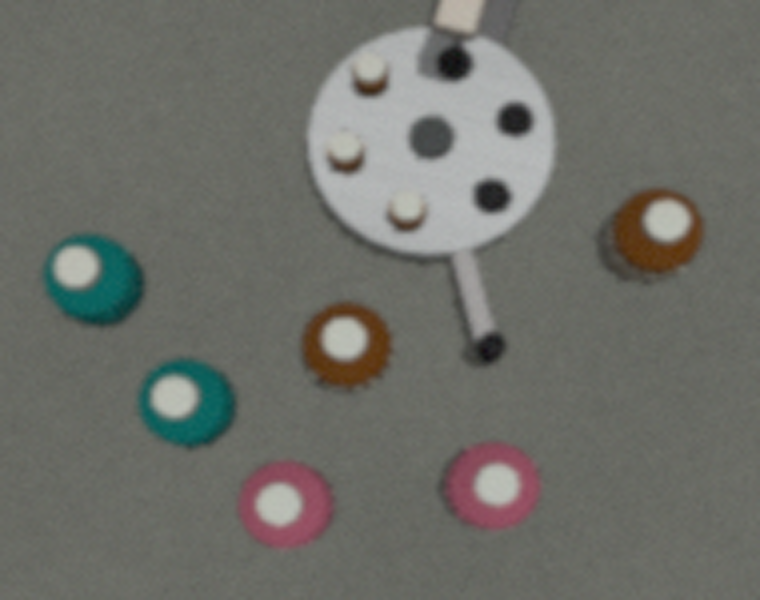

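The crop shows amber at (346,345) beside the handle pin (490,347), on its clockwise side, so that is the one to move. The measurements agree with the given sizes:

| Item | Measured |
|---|---|
| Axis | (.623, -.040) |
| Pin | (.4875, -.0695), radius .139 |
| Base yaw | -17.7° |
| Bottle | (.4905, .0135) |
| Tray centre | (.489, .345), yaw -6.6° |

Now I'll move.

```bash
cat >> h.py <<'E'
from scipy.spatial.transform import Rotation as Ro
def go(x,y,z,yaw=None):
    o=env.get_obs(); R=Ro.from_euler('xyz',o['tool_rot'],degrees=True).as_matrix()
    d=R.T@(np.array([x,y,z])-o['tool_pos'])*50
    dy=0 if yaw is None else -((yaw-o['tool_rot'][2]+180)%360-180)/45
    print('t',round(o['time_s'],2),'pos',np.round(o['tool_pos'],4),np.round(o['tool_rot'],1),'shift units',d.round(2),'yaw units',round(dy,3),'F',np.round(o['force'],1),'w',o['grip_width'],o['grasp_force'],'q',np.round(o['qpos'],0))
E
python3 -m jog '[[1,1,-1,0,0],[1,1,-1,0,0],[1,1,-1,0,0],[1,1,-1,0,0],[1,1,-1,0,0],[1,1,-1,0,0],[1,1,-1,0,0],[1,1,-1,0,0],[1,1,-1,0,0],[1,1,-1,0,0],[1,1,-1,0,0],[1,1,-1,0,0]]'
python3 -m jog '[[1,1,-1,0,0],[1,1,-1,0,0],[1,1,-1,0,0],[1,1,-1,0,0],[1,1,-1,0,0],[1,1,-1,0,0],[1,1,-1,0,0],[1,1,-1,0,0],[1,1,-1,0,0],[1,1,-1,0,0],[1,1,-1,0,0],[1,0,-1,0,0]]'
python3 -m jog '[[1,0,0,0,-0.155],[1,0,0,0,-0.155],[1,0,0,0,-0.155],[1,0,0,0,-0.155],[1,0,0,0,-0.155],[1,0,0,0,-0.155],[1,0,0,0,-0.155],[1,0,0,0,-0.155]]'
python3 -c "
from h import *
go(.4905,.0135,.14,126)"
```

```text
time_s: 1.1
tool_pos: [0.3661, -0.3014, 0.2392]
tool_rot: [-180.0, 0.0, 20.0]
force: [-0.5, 0.5, 0.3]
grip_width: 0.0871
grasp_force: 0.0
time_s: 2.1
tool_pos: [0.4922, 0.0008, 0.2393]
tool_rot: [-179.9, -0.1, 20.2]
force: [-1.0, 0.1, 1.3]
grip_width: 0.0869
grasp_force: 0.0
time_s: 2.77
tool_pos: [0.49, -0.0021, 0.2391]
tool_rot: [-180.0, 0.0, 76.2]
force: [-0.0, 0.7, -0.3]
grip_width: 0.0871
grasp_force: 0.0
t 2.77 pos [ 0.49   -0.0021  0.2391] [-180.     0.    76.2] shift units [ 0.76 -0.16  4.96] yaw units -1.107 F [-0.   0.7 -0.3] w 0.08709465146620658 0.0 q [ 37.   0. -39. 104.   0.  76. -16.]
```

```bash
python3 -m jog '[[1,0.4,0,0,-0.158],[1,0.36,-0.16,0,-0.158],[1,0,0,0.5,-0.158],[1,0,0,0.5,-0.158],[1,0,0,0.5,-0.158],[1,0,0,0.5,-0.158],[1,0,0,0.5,-0.158],[1,0,0,0.5,0],[1,0,0,0.5,0],[1,0,0,0.5,0],[1,0,0,0.5,0]]'
python3 -c "
from h import *
go(.4905,.0135,.053,126); shot('scene'); go(.4905,.0135,.053,126)"; ls -t pics | head -1
```

```text
time_s: 3.68
tool_pos: [0.49, 0.0132, 0.1486]
tool_rot: [-180.0, -0.0, 125.5]
force: [0.3, 0.3, 0.3]
grip_width: 0.0871
grasp_force: 0.0
t 3.68 pos [0.49   0.0132 0.1486] [-180.    -0.   125.5] shift units [-0.    0.03  4.78] yaw units -0.011 F [0.3 0.3 0.3] w 0.08706164160937638 0.0 q [ 35.   5. -41. 111.   4.  65.  28.]
t 3.73 pos [0.4886 0.0131 0.1467] [-1.799e+02 -1.000e-01  1.255e+02] shift units [-0.05  0.1   4.68] yaw units -0.011 F [-0.5 -0.5 -1.9] w 0.08675458277488729 0.0 q [ 35.   5. -41. 111.   4.  65.  28.]
scene_3.73.png
```

View pics/scene_3.73.png

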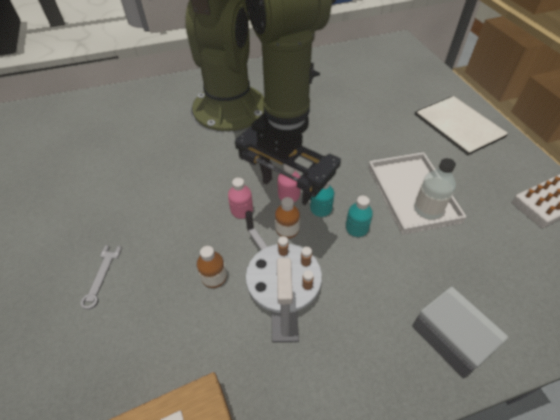

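The gripper sits centred over the amber bottle at (288,215), with the fingers at about (265,172) and (320,178) clear of its neighbours. I'll descend and grip.

```bash
python3 -m jog '[[1,0,0,0.5,0],[1,0,0,0.5,0],[1,0,0,0.5,0],[1,0,0,0.5,0],[1,0,0,0.5,0],[1,0,0,0.5,0],[1,0,0,0.5,0],[1,0,0,0.5,0],[1,0,0,0.4,0],[1,0,0,0.2,0],[1,0,0,0,0]]' 15
python3 -m jog '[[0.4,0,0,0,0],[0.4,0,0,0,0],[0.4,0,0,0,0],[0.4,0,0,0,0],[0.4,0,0,0,0],[0.4,0,0,0,0],[0.4,0,0,0,0],[0.4,0,0,0,0]]' 15
```

```text
time_s: 4.65
tool_pos: [0.4893, 0.0133, 0.0564]
tool_rot: [-179.9, -0.1, 125.6]
force: [-0.6, 0.6, 0.7]
grip_width: 0.0866
grasp_force: 0.0
time_s: 5.32
tool_pos: [0.4905, 0.0133, 0.0579]
tool_rot: [179.9, 0.0, 125.6]
force: [1.0, 1.0, 1.1]
grip_width: 0.0535
grasp_force: 15.0
```

```bash
python3 -m jog '[[0.4,0,0,-0.3,0],[0.4,0,0,-0.6,0],[0.4,0,0,-0.6,0],[0.4,0,0,-0.6,0],[0.4,0,0,-0.6,0],[0.4,0,0,-0.6,0],[0.4,0,0,-0.6,0],[0.4,0,0,-0.6,0],[0.4,0,0,-0.6,0],[0.4,0,0,-0.6,0],[0.4,0,0,-0.6,0],[0.4,0,0,-0.3,0]]' 25
python3 -c "
from h import *
go(.439,.351,.18,173.4)"
```

```text
time_s: 6.32
tool_pos: [0.4908, 0.0133, 0.1915]
tool_rot: [179.9, 0.1, 125.6]
force: [0.5, -0.7, -1.3]
grip_width: 0.0534
grasp_force: 25.0
t 6.32 pos [0.4908 0.0133 0.1915] [1.799e+02 1.000e-01 1.256e+02] shift units [15.24  7.73  0.56] yaw units -1.062 F [ 0.5 -0.7 -1.3] w 0.05344931521784938 24.99944689683616 q [ 36.   3. -41. 108.   2.  70.  30.]
```

```bash
python3 -m jog '[[0.4,0.35,0.18,0,0],[0.4,0.7,0.35,0,0],[0.4,0.7,0.35,0,0],[0.4,0.7,0.35,0,0],[0.4,0.7,0.35,0,0],[0.4,0.7,0.35,0,0],[0.4,0.7,0.35,0,0],[0.4,0.7,0.35,0,0],[0.4,0.7,0.35,0,0],[0.4,0.7,0.35,0,0],[0.4,0.7,0.35,0,0],[0.4,0.7,0.35,0,0]]'
python3 -m jog '[[0.4,0.7,0.36,0,0],[0.4,0.7,0.36,0,0],[0.4,0.7,0.36,0,0],[0.4,0.7,0.36,0,0],[0.4,0.7,0.36,0,0],[0.4,0.7,0.36,0,0],[0.4,0.7,0.36,0,0],[0.4,0.7,0.36,0,0],[0.4,0.7,0.36,0,0],[0.4,0.5,0.25,0,0],[0.4,0.3,0.2,0,0]]'
python3 -m jog '[[0.4,0,0,0,-0.08],[0.4,0,0,0,-0.15],[0.4,0,0,0,-0.15],[0.4,0,0,0,-0.15],[0.4,0,0,0,-0.15],[0.4,0,0,0,-0.15],[0.4,0,0,0,-0.14],[0.4,0,0,0,-0.09],[0.4,0,0,0,0]]'
python3 -c "
from h import *
go(.439,.351,.065,173.4); d=shot('top');shot('scene')"; ls -t pics|head -2
```

```text
time_s: 7.32
tool_pos: [0.4608, 0.1923, 0.1889]
tool_rot: [-179.9, -0.0, 125.6]
force: [-0.8, -0.6, -1.9]
grip_width: 0.053
grasp_force: 25.0
time_s: 8.23
tool_pos: [0.4374, 0.3513, 0.1888]
tool_rot: [-179.9, -0.1, 125.8]
force: [-0.2, -0.6, -1.5]
grip_width: 0.0535
grasp_force: 25.0
time_s: 8.98
tool_pos: [0.4389, 0.3491, 0.1889]
tool_rot: [-180.0, -0.1, 173.4]
force: [-0.4, -0.8, -2.1]
grip_width: 0.0532
grasp_force: 25.0
t 8.98 pos [0.4389 0.3491 0.1889] [-1.800e+02 -1.000e-01  1.734e+02] shift units [-0.   0.1  6.2] yaw units -0.0 F [-0.4 -0.8 -2.1] w 0.05316226416149048 24.997857799753547 q [ 12.  20. -64.  98.  18.  74.  28.]
scene_9.08.png
top_9.03.png
```

View pics/scene_9.08.png

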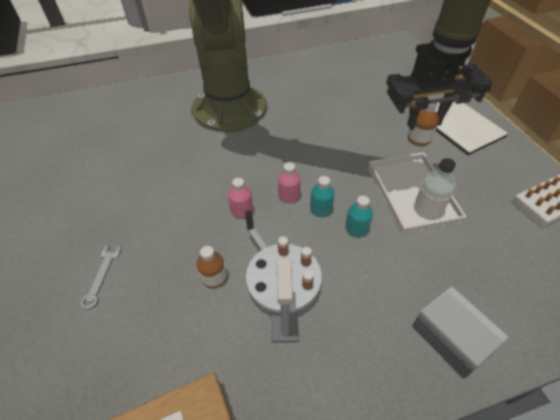

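The bottle (423,125) hangs upright in the jaws. Before lowering it I'll check the tray from its rim corners.

```bash
python3 - <<'E'
from h import *
for n,cs in(('scene',[(371,160),(433,154),(463,214),(404,229)]),('top',[(119,192),(178,195),(168,286),(108,281)])):
    d=dict(np.load(n+'.npz')); q=np.array([ray(d,*c,.025)[:2] for c in cs]); print(n,q.round(3).tolist(),q.mean(0),cv2.minAreaRect(q.astype(np.float32)))
E
python3 -m jog '[[0.4,0,0,0.3,0],[0.4,0,0,0.6,0],[0.4,0,0,0.6,0],[0.4,0,0,0.6,0],[0.4,0,0,0.6,0],[0.4,0,0,0.6,0],[0.4,0,0,0.5,0],[0.4,0,0,0.4,0],[0.4,0,0,0.3,0],[0.4,0,0,0.1,0]]'
```

```text
scene [[0.368, 0.285], [0.401, 0.446], [0.596, 0.401], [0.591, 0.254]] [0.48911031 0.34635824] ((0.4910341203212738, 0.3505188226699829), (0.16405557096004486, 0.22467079758644104), 81.9162368774414)
top [[0.602, 0.399], [0.59, 0.254], [0.371, 0.277], [0.386, 0.422]] [0.48712806 0.33816458] ((0.4879518747329712, 0.33821621537208557), (0.14549373090267181, 0.22058498859405518), 83.95999145507812)
time_s: 9.92
tool_pos: [0.4387, 0.3491, 0.0963]
tool_rot: [-180.0, -0.1, 173.3]
force: [-1.1, -0.2, -1.4]
grip_width: 0.0533
grasp_force: 25.0
```

```bash
python3 -m jog '[[0.4,0,-0.17,0.2,0],[0.4,0,0,0.3,0],[0.4,0,0,0.3,0],[0.4,0,0,0.3,0],[0.4,0,0,0.2,0],[0.4,0,0,0.1,0],[0.4,0,0,0.05,0],[0.4,0,0,0,0],[0.4,0,0,0,0]]'
python3 -m jog '[[0.4,0,0,0.05,0],[0.4,0,0,0.05,0],[0.4,0,0,0,0],[0.4,0,0,0,0]]'
```

```text
time_s: 10.67
tool_pos: [0.4388, 0.3463, 0.0687]
tool_rot: [180.0, 0.0, 173.3]
force: [0.5, -0.6, -1.3]
grip_width: 0.0532
grasp_force: 25.0
time_s: 11.0
tool_pos: [0.4387, 0.346, 0.0665]
tool_rot: [-180.0, 0.0, 173.3]
force: [0.8, 0.3, -2.3]
grip_width: 0.0529
grasp_force: 25.0
```

```bash
python3 -m jog '[[0.4,0,0,0.05,0],[0.4,0,0,0.05,0],[0.4,0,0,0,0],[0.4,0,0,0,0]]'
python3 -m jog '[[0.4,0,0,0.05,0],[0.4,0,0,0,0],[0.4,0,0,0,0]]'
```

```text
time_s: 11.33
tool_pos: [0.4387, 0.346, 0.0644]
tool_rot: [-180.0, -0.0, 173.3]
force: [0.9, -0.2, -1.3]
grip_width: 0.0531
grasp_force: 25.0
time_s: 11.58
tool_pos: [0.4387, 0.346, 0.0634]
tool_rot: [-180.0, -0.0, 173.3]
force: [1.2, -0.2, -1.8]
grip_width: 0.0533
grasp_force: 25.0
```

```bash
python3 -m jog '[[0.4,0,0,0.05,0],[0.4,0,0,0,0],[0.4,0,0,0,0]]'
python3 -m jog '[[0.4,0,0,0.05,0],[0.4,0,0,0,0],[0.4,0,0,0,0]]'
```

```text
time_s: 11.83
tool_pos: [0.4388, 0.3462, 0.0629]
tool_rot: [-180.0, 0.0, 173.3]
force: [-0.9, -0.2, 3.3]
grip_width: 0.0534
grasp_force: 25.0
time_s: 12.08
tool_pos: [0.4389, 0.3462, 0.0628]
tool_rot: [-180.0, 0.0, 173.3]
force: [-3.2, -2.9, 10.5]
grip_width: 0.0534
grasp_force: 25.0
```

The bottle has touched down (force rose to +10 N at the expected height). I'll release and rise.

```bash
python3 -m jog '[[0.4,0,0,-0.03,0],[0.4,0,0,0,0],[0.65,0,0,0,0],[0.7,0,0,0,0],[0.8,0,0,0,0],[0.9,0,0,0,0],[1,0,0,0,0],[1,0,0,0,0],[1,0,0,0,0],[1,0,0,0,0]]'
python3 -m jog '[[1,0,0,-0.2,0],[1,0,0,-0.5,0],[1,0,0,-0.8,0],[1,0,0,-0.8,0],[1,0,0,-0.8,0],[1,0,0,-0.8,0],[1,0,0,-0.8,0],[1,0,0,-0.8,0],[1,0,0,-0.8,0],[1,0,0,-0.8,0],[1,0,0,-0.8,0],[1,0,0,-0.6,0]]'
python3 -c "
from h import *
go(.48,-.14,.2)"
```

```text
time_s: 12.92
tool_pos: [0.4387, 0.3461, 0.062]
tool_rot: [-180.0, -0.0, 173.3]
force: [-0.1, 0.7, 0.3]
grip_width: 0.0856
grasp_force: 0.0
time_s: 13.92
tool_pos: [0.4388, 0.3467, 0.2344]
tool_rot: [179.9, 0.1, 173.3]
force: [0.3, 0.5, 1.1]
grip_width: 0.0871
grasp_force: 0.0
t 13.92 pos [0.4388 0.3467 0.2344] [1.799e+02 1.000e-01 1.733e+02] shift units [ -4.86 -23.93   1.7 ] yaw units 0 F [0.3 0.5 1.1] w 0.08714871888116443 0.0 q [ 14.  17. -65.  95.  16.  78.  30.]
```

```bash
python3 -m jog '[[1,-0.1,-0.5,0,0],[1,-0.2,-1,0,0],[1,-0.2,-1,0,0],[1,-0.2,-1,0,0],[1,-0.2,-1,0,0],[1,-0.2,-1,0,0],[1,-0.2,-1,0,0],[1,-0.2,-1,0,0],[1,-0.2,-1,0,0],[1,-0.2,-1,0,0],[1,-0.2,-1,0,0],[1,-0.2,-1,0,0]]'
python3 -m jog '[[0.6,-0.2,-1,0,0],[0.6,-0.2,-1,0,0],[0.6,-0.2,-1,0,0],[0.6,-0.2,-1,0,0],[0.6,-0.2,-1,0,0],[0.6,-0.2,-1,0,0],[0.6,-0.2,-1,0,0],[0.6,-0.2,-1,0,0],[0.6,-0.2,-1,0,0],[0.6,0,0,0,-0.14],[0.6,0,0,0,-0.14],[0.6,0,0,0,-0.14]]'
python3 - <<'E'
from h import *
go(.4875,-.0695,.073,192.3); d=shot('scene'); P=pts(d)
q=P[203:228,241:258].reshape(-1,3); q=q[(q[:,2]>.086)&(q[:,2]<.1)]; print('pin',len(q),q.mean(0))
d=shot('top'); 
cv2.imwrite('pics/tray.png',cv2.resize(np.hstack([d['color'][170:310,80:220],np.load('scene.npz')['color'][120:260,350:490]])[:,:,::-1],None,fx=2.8,fy=2.8))
E
```

```text
time_s: 14.92
tool_pos: [0.4575, 0.1116, 0.2327]
tool_rot: [-180.0, 0.1, 173.3]
force: [0.7, 0.7, -0.1]
grip_width: 0.0869
grasp_force: 0.0
time_s: 15.92
tool_pos: [0.4724, -0.0707, 0.2326]
tool_rot: [180.0, 0.0, -167.5]
force: [-0.6, 0.5, -0.2]
grip_width: 0.0524
grasp_force: 0.0
t 15.92 pos [ 0.4724 -0.0707  0.2326] [ 180.     0.  -167.5] shift units [-0.75 -0.1   7.98] yaw units 0.005 F [-0.6  0.5 -0.2] w 0.052436288232276994 0.0 q [ 53.  -1. -47. 106.  -1.  75. 109.]
pin 48 [ 0.48850157 -0.07085306  0.09210393]
```

View pics/tray.png

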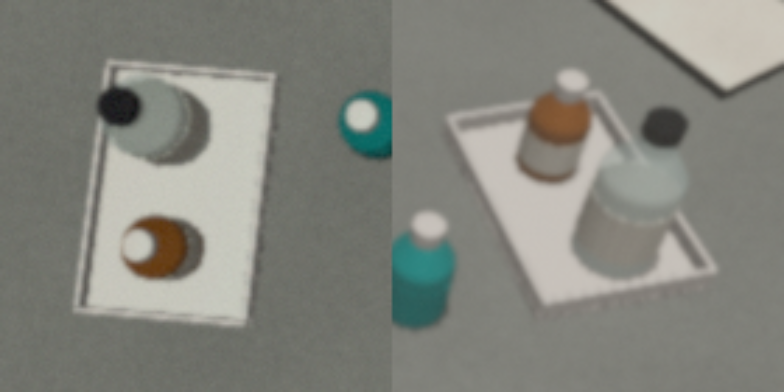

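The bottle stands upright and well inside the tray: crop (155,247) in the top view, (555,130) in the scene view. The pin is unmoved, so I'll go down over it and grip it with the closing line along the tangent.

```bash
python3 -m jog '[[0.6,-0.76,-0.05,0.2,0],[0.6,0,0,0.7,0],[0.6,0,0,0.8,0],[0.6,0,0,0.8,0],[0.6,0,0,0.8,0],[0.6,0,0,0.8,0],[0.6,0,0,0.8,0],[0.6,0,0,0.8,0],[0.6,0,0,0.8,0],[0.6,0,0,0.8,0],[0.6,0,0,0.4,0],[0.6,0,0,0.2,0]]' 10
python3 -m jog '[[0.6,0,0,0,0],[0.1,0,0,0,0],[0.1,0,0,0,0],[0.1,0,0,0,0],[0.1,0,0,0,0],[0.1,0,0,0,0],[0.1,0,0,0,0],[0.1,0,0,0,0],[0.1,0,0,0,0]]' 10
python3 -c "
from h import *
go(.4885,-.0705,.073,192.3)"
```

```text
time_s: 17.02
tool_pos: [0.4868, -0.0681, 0.0732]
tool_rot: [179.9, -0.1, -167.9]
force: [0.2, 0.2, 0.2]
grip_width: 0.0525
grasp_force: 0.0
time_s: 17.77
tool_pos: [0.4876, -0.0686, 0.0743]
tool_rot: [-180.0, 0.0, -167.8]
force: [-0.5, -0.1, 1.5]
grip_width: 0.0157
grasp_force: 10.0
t 17.77 pos [ 0.4876 -0.0686  0.0743] [-180.     0.  -167.8] shift units [-0.02 -0.1   0.07] yaw units -0.002 F [-0.5 -0.1  1.5] w 0.015682377500421178 9.99996299855411 q [ 48.  13. -47. 114.  11.  57.  98.]
```

```bash
python3 -m jog '[[0.1,-0.007,0.305,0,0.0556],[0.1,-0.007,0.305,0,0.0556],[0.1,-0.007,0.305,0,0.0556],[0.1,-0.007,0.305,0,0.0556],[0.1,-0.007,0.305,0,0.0556],[0.1,-0.007,0.305,0,0.0556],[0.1,-0.007,0.305,0,0.0556],[0.1,-0.007,0.305,0,0.0556]]' 30
python3 -c "
from h import *
go(.4895,.0,.073,162.3)"
```

```text
time_s: 18.43
tool_pos: [0.4858, -0.0202, 0.0743]
tool_rot: [-180.0, 0.0, 172.1]
force: [-0.3, -0.8, 1.2]
grip_width: 0.0151
grasp_force: 30.0
t 18.43 pos [ 0.4858 -0.0202  0.0743] [-180.     0.   172.1] shift units [-0.04  1.02  0.06] yaw units 0.217 F [-0.3 -0.8  1.2] w 0.015147737599129381 29.999099918113643 q [ 42.  12. -46. 115.  10.  57.  73.]
```

```bash
python3 -m jog '[[0.1,-0.007,0.305,0,0.0556],[0.1,-0.007,0.305,0,0.0556],[0.1,-0.007,0.305,0,0.0556],[0.1,-0.007,0.305,0,0.0556],[0.1,-0.007,0.305,0,0.0556],[0.1,-0.007,0.305,0,0.0556],[0.1,-0.007,0.305,0,0.0556],[0.1,-0.007,0.305,0,0.0556]]' 30
python3 -m jog '[[0.1,-0.007,0.305,0,0.0556],[0.1,-0.007,0.305,0,0.0556],[0.1,-0.007,0.305,0,0.0556],[0.1,-0.007,0.305,0,0.0556],[0.1,-0.007,0.305,0,0.0556],[0.1,-0.007,0.305,0,0.0556],[0.1,-0.007,0.305,0,0.0556],[0.1,-0.007,0.305,0,0.0556]]' 30
python3 -c "
from h import *
go(.529,.0635,.073,132.3)"
```

```text
time_s: 19.1
tool_pos: [0.5009, 0.0266, 0.0743]
tool_rot: [180.0, 0.0, 152.1]
force: [1.5, 0.5, 0.4]
grip_width: 0.0154
grasp_force: 30.0
time_s: 19.77
tool_pos: [0.5309, 0.0647, 0.0743]
tool_rot: [180.0, 0.0, 132.0]
force: [-1.0, -0.4, 1.6]
grip_width: 0.0151
grasp_force: 30.0
t 19.77 pos [0.5309 0.0647 0.0743] [180.   0. 132.] shift units [ 0.02 -0.11  0.07] yaw units -0.006 F [-1.  -0.4  1.6] w 0.015090293129168557 29.99863696852117 q [ 27.  17. -41. 109.  13.  59.  22.]
```

```bash
python3 -m jog '[[0.1,0,0,0,0],[0.1,0,0,0,0],[0.1,0,0,0,0],[0.3,0,0,0,0],[0.5,0,0,0,0],[0.6,0,0,0,0],[0.6,0,0,0,0],[0.6,0,0,0,0],[0.6,0,0,0,0],[0.6,0,0,0,0]]'
python3 -m jog '[[0.6,0,0,-0.3,0],[0.6,0,0,-0.7,0],[0.6,0,0,-0.8,0],[0.6,0,0,-0.8,0],[0.6,0,0,-0.8,0],[0.6,0,0,-0.8,0],[0.6,0,0,-0.8,0],[0.6,0,0,-0.8,0],[0.6,0,0,-0.8,0],[0.6,0,0,-0.8,0],[0.6,0,0,-0.5,0],[0.6,0,0,-0.2,0]]'
python3 -m jog '[[0.6,1,0,0,0],[0.6,1,0,0,0],[0.6,1,0,0,0],[0.6,0.5,0,0,0],[0.6,0,0,0,0],[0.6,0,0,0,0]]'
python3 - <<'E'
from h import *
d=shot('scene'); P=pts(d); Z=P[...,2]; r=np.hypot(P[...,0]-.623,P[...,1]+.04)
hsv=cv2.cvtColor(d['color'],cv2.COLOR_RGB2HSV)
q=P[(abs(r-.14)<.015)&(abs(Z-.091)<.004)&(hsv[...,2]<70)]; m=q.mean(0); print('pin',len(q),m,'angle',np.degrees(np.arctan2(m[1]+.04,m[0]-.623)),'expect 132')
q=P[240:262,196:218].reshape(-1,3); q=q[q[:,2]>.094]; print('other',q.mean(0))
E
ls -t pics|head -1
```

```text
time_s: 20.6
tool_pos: [0.5303, 0.0646, 0.0741]
tool_rot: [-180.0, -0.0, 132.2]
force: [0.2, -0.5, -0.2]
grip_width: 0.0498
grasp_force: 0.0
time_s: 21.6
tool_pos: [0.5312, 0.065, 0.2381]
tool_rot: [179.9, 0.1, 132.2]
force: [-0.0, 0.5, -0.1]
grip_width: 0.0522
grasp_force: 0.0
time_s: 22.1
tool_pos: [0.4836, 0.1161, 0.236]
tool_rot: [-180.0, 0.1, 132.2]
force: [-0.8, -1.2, 0.0]
grip_width: 0.0524
grasp_force: 0.0
pin 36 [0.53192516 0.06250384 0.09222235] angle 131.62114571343213 expect 132
other [ 0.5637371  -0.17195089  0.1047583 ]
scene_22.15.png
```

View pics/scene_22.15.png

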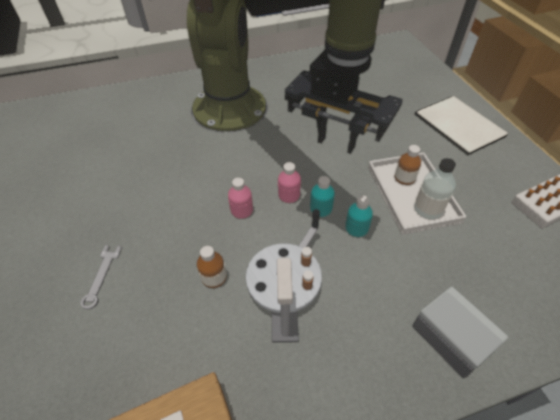

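The handle is now at (315,218), one click on. The moved bottle stands at (409,165) in the tray, the other amber at (210,267) and the wrench are where they were, and the arm is clear of everything.

```bash
python3 -c "
from cell import env
print(env.sign_off())"
```

```text
the job is handed in; nothing more can be done
None
```

The amber bottle that was in the way stands upright in the free half of the tray and the carousel is one click clockwise (handle measured at 131.6°, expected about 132°); I handed the job in at about 22 s, with no verdict returned.

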